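Load the ratchet hold-down press

ROBOT

A 6-joint arm with a two-finger parallel gripper is mounted at the origin on the work surface. World frame = base frame: x ahead of the robot, y to its left, z up, the work surface at z = 0. Lengths are in m, angles in degrees, forces in N, time in s.
With the tool pointing down it reaches from about 0.3 to 0.825 m from the base axis. Payload 5.4 kg.
Tool frame: the origin (TCP) lies midway between the tips of the shut fingers; the grasp point (between the pads) lies behind it (env.grasp_offset is the z of the grasp point in the tool frame, in m); z points along the fingers, y is the direction in which the jaws open and shut (so a half turn about z gives the same grasp; the last joint's range is limited). The gripper opens to 92 mm and grips with 3 to 60 N. Pads are 20 mm wide; open, the fingers measure 128 mm over their backs; the gripper's body (75 mm by 189 mm) begins 69 mm behind the grasp point.
Start: joints at [-87.554, 9.076, 91.501, -0, 79.423, -12.038], TCP at [0.144, -0.557, 0.215] pointing down, gripper open.
Joint ranges: [-166.64, 166.64], [-54.1, 131.32], [10.49, 154.53], [-73.88, 253.88], [9.74, 151.15], [-171.62, 171.62]. Speed limits (degrees/s): [147.25, 147.25, 180, 180, 180, 180].

INTERFACE

Orientations are given as [roll, pitch, yaw] about the fixed x, y, z axes, in that order (R = Rz(yaw) Ry(pitch) Rx(roll)).
In Python, from plant import status, vision, sign_off, env gives the robot as it stands. The module is installed in compiled form; this text tells all that it offers.
- The arm moves only by the tool arm_command, never from a script. Its argument "deltas" is a list of rows, each a list of 3 entries, a list of its own where there are three numbers: the shift along the tool's x, y, z normalised to -1 to 1, where 1 is 0.5 m, then the turn, a rotation vector about the tool's x, y, z normalised to -1 to 1, where 1 is 180 degrees, then the closure, from 0 (fully open) to 1 (shut). A call has 1 to 20 rows; each row is the pose to reach, as a shift and turn from the pose commanded when the call began, along the tool's axes at that moment, turning the shorter way round; what a row does not reach only later rows make up. A row lasts 1/12 s, in which the tool goes at most 41.7 mm and 7.16 degrees, less where a joint would pass 70% of its speed; a pose out of reach is approached as far as the arm can. A call with a number of a shift or a turn outside -1 to 1 is refused whole. A call with a gripper value outside its range is refused whole. The fingers move at their own pace and stop on an object; "grip_force" is the grip in N (left out, the last holds). Time passes only in rows, so rows that repeat a pose let the fingers close. It gives the time, the measured TCP pose, the force and the opening at its end, in the units of the state.
- status.read_state(): the state, without advancing time (a new reading comes with each control period).
- vision.snapshot(name): name is "side" or "top"; returns the picture (420x560x3 uint8, blue, green, red); there is no depth.
- vision.camera_model(name): a dict with "fx", "fy", "cx", "cy" (pixels), "dist_coeffs" ([k1, k2, p1, p2, k3] as OpenCV has them; the pictures are not rectified), "extrinsics" (4x4, takes a point from camera to world coordinates). Camera axes: x right, y down, z forward; pixel columns grow to the right and rows downward; lengths in m; the calibration is good to about 2 mm. A picture is of the moment at which its call begins. camera_model takes no time and is no camera call.
- sign_off(): hands the job in, once; it reports no verdict.
Trained networks look in the newest picture that a camera, given by its name, has taken for a name from the list of things; names that differ only in an ending like _2 or _b are one class to them, and where a whole thing is asked for, a point or a joint stands for the part that bears it (a point fixed in the world has none). Each returns a list of dicts, best first, with "conf" (0 to 1); they miss things now and then, are a little off and sometimes report something else, mostly with a low value. They report only what shows in the picture. A call takes as long as a camera call. They do not tell look-alikes from the thing itself.
- vision.trace(camera, target): "mask" (420x560 bool, what is visible of it) and "position" ([column, row] in pixels, amid what is visible of it).
The state is a dict: "time_s": time; "joints": joint angles; "qd": joint speeds; "joint_efforts": joint torques, N m; "tcp_pos": TCP position; "tool_rot": TCP orientation; "force": force on the tool from outside, world axes, zero at the start; "ft_torque": the same for the moment, N m; "opening": finger opening in m.
Only numpy, scipy, OpenCV 4.12 (cv2) and the standard library are available. Lean on these libraries where they do the work, as an engineer would, in place of code of your own. Each camera call takes 0.05 s, during which the arm holds its last target. There are 200 camera calls.

TASK

Clamp the glued-up wooden blank in the green ratchet press: pull the pressing head up to its highest notch and let go so that the pawl carries it, then lay the blank lengthwise along the red centre line of the bed and push it fully home, square against the dark stop under the head. Then press and hold the red pawl lever so that the head sinks down until its pad rests on the blank, and let the lever go; leave the hand plane, the mallet and the glue bottle where they are.

Things in the scene. Friction and masses are not known exactly. Their poses are not given: they have to be found in the camera images.
- stand: The fixed press. Origin: centre line, underside of its bed; x runs from the open front (towards the robot at yaw 0) back to the ratchet, y left, z up. Bed: plywood plate 12 mm thick, x -200 to +110 mm, y -70 to +70 mm, with a red centre line. Behind the stop two green side plates (to z = 112 mm, x 6 to 62 mm, y within 27 mm) guide the rail.
- stop (a point): Middle of the front face of the dark wooden stop, which stands across the bed, 120 mm wide along y, 34 mm tall above the bed (z = 12 to 46 mm in the stand's frame), its face at x = -4 mm.
- rail (a joint): Height of the sliding rail and head (0.64 to 0.86 kg), m: 0 at the bottom, 0.063 at the upper end stop. The pawl catches its teeth at 0, 0.014, 0.028, 0.042 and 0.056 (highest notch); it starts at 0.014. Pulling it up at 50 mm/s takes about 15 N, past the clicking pawl. With the pawl lifted it sinks by itself at 40 to 90 mm/s. Pad on the blank: 0.021.
- handle (a point): Centre of the wooden handle bar on top of the head; moves with the rail. The bar is 20 x 20 mm in section, 100 mm long along the stand's y axis, on end posts 80 mm apart; 24 mm are free under it. Grip its middle from above, fingers closing along the stand's x axis. At rail 0 it is at x = -30, z = 180 mm in the stand's frame.
- pad (a point): Centre of the underside of the head's black pad (60 x 60 mm, 11 mm thick, x -75 to -15 mm in the stand's frame); moves with the rail: 19 mm above the bed at rail 0, 75 mm at the highest notch. A 28 mm post joins it to the green arm, whose underside is 108 mm above the bed at rail 0 and which reaches forward to x = -80 mm.
- pawl (a joint): Angle of the red sprung pawl, rad: 0 fully in the teeth, 0.42 at its stop with the lever right down. Above about 0.30 it is clear of all teeth; let go, its spring swings it back (0 to 0.28, as the teeth allow). It turns about a pivot along the stand's y axis at x = 49 mm, z = 85 mm.
- thumb (a point): Middle of the top of the red thumb plate (30 mm along x, 36 mm along y, 6 mm thick) at the pawl lever's outer end, behind the rail, 62 mm behind the pivot; z = 102 mm in the stand's frame at pawl 0. Pressed down from above it goes down about 25 mm, taking 3 to 8 N, to a hard stop. It must be held down while the head sinks.
- blank: The workpiece: loose pale wooden block, 200 mm long (x), 60 mm wide (y), 40 mm thick (z), 0.2 to 0.4 kg, with a dark glue line round it, lying flat on either side of the press. Origin: centre of its underside. When home its end touches the stop and its origin is at x = -104, y = 0, z = 12 mm in the stand's frame (either end first).
- plane: Bystander: a hand plane, 200 x 58 mm, 85 mm tall, dark steel sole with a dark wooden knob and handle, standing on the side of the press away from the blank. Origin: centre of its underside. Leave it alone.
- glue: Bystander: a yellow glue bottle with an orange cap, 60 mm across, 170 mm tall, standing beyond the press. Origin: centre of its underside.
- mallet: Bystander: a wooden mallet lying beyond the press, 250 mm long with a head 65 x 110 x 60 mm. Origin: on the bench near the middle of its length.
There are look-alikes about, which are no part of the job. Leave any blue look-alike of the blank alone.

How it is judged (in metres and radians):
On the way, in this order (a step that is already met when the one before it is completed fails the run):
1. the head stands in its highest notch, carried by the pawl, with the robot off the handle (value of joint rail between 0.052 and 0.06 m and contact force between the fingers and rail below 0.3 N and value of joint pawl below 0.15 rad), for 0.3 s.
2. with the head still up, the blank lies flat on the bed, along the centre line and home against the stop (x of blank in the frame of stand between -0.109 and -0.099 m and y of blank in the frame of stand between -0.012 and 0.012 m and z of blank in the frame of stand between 0.008 and 0.016 m and angle between the x axis of blank and the x axis of stand, either way round below 0.12 rad and value of joint rail above 0.052 m), for 0.3 s.
3. the pawl lever has been pressed and the head has sunk until its pad rests on the blank (x of blank in the frame of stand between -0.109 and -0.099 m and y of blank in the frame of stand between -0.012 and 0.012 m and z of blank in the frame of stand between 0.008 and 0.016 m and angle between the x axis of blank and the x axis of stand, either way round below 0.12 rad and contact force between rail and blank above 2.5 N and value of joint rail below 0.025 m), for 0.3 s.
At the end, for the whole second after the job is handed in: The blank lies flat on the bed, its end within 5 mm of the stop, within 12 mm of the centre line and 7 degrees of square; the head's pad rests on it with its weight (more than 2.5 N, rail below 0.025 m), the pawl lever is released (below 0.30 rad), and the blank is at rest (all of step 3 and value of joint pawl below 0.3 rad and linear speed of blank below 0.02 m/s); the robot touches nothing.
It fails at once if the hand plane is moved by more than 20 mm (distance of plane from where it was at the start of the episode above 0.02 m).
It fails at once if the glue bottle is moved by more than 20 mm or tipped (distance of glue from where it was at the start of the episode above 0.02 m or angle between glue's own z axis and vertical above 0.3 rad).
It fails at once if the mallet is moved by more than 20 mm (distance of mallet from where it was at the start of the episode above 0.02 m).
It also fails if it takes over 64 s, if anything falls off the work surface, if the arm or the gripper's body presses on something with over 40 N, if the wrist force passes 120 N, or if a joint passes its speed limit or range.

## Working session

There is one attempt and no reset: what is moved stays moved. The work goes in short steps, Python scripts to look and compute and a tool call to move; the robot and the scene stay as the last step left them, time stands still between calls to the robot, and variables do not carry over. Pictures are saved under pics/ and viewed, about 8 in all and at most 12, crops included, and the job is handed in when it is done.

Besides the shell and the picture viewer there is one more tool, called after "Call:" by a JSON object that holds its "fn" and its "kwargs", one argument or row to a line. arm_command: Moves the arm, as the interface text tells. Its arguments: {"type":"object","properties":{"deltas":{"type":"array","items":{"type":"array"}},"grip_force":{"type":"number"}},"required":["deltas"]}

```bash
mkdir -p pics; cat > h.py <<'E'
import numpy as np,cv2
from plant import status,vision,env
def cam(n):
    m=vision.camera_model(n);K=np.array([[m['fx'],0,m['cx']],[0,m['fy'],m['cy']],[0,0,1]]);return K,np.array(m['dist_coeffs'],float),np.array(m['extrinsics'])
def toplane(n,uv,z):
    K,d,T=cam(n);p=cv2.undistortPoints(np.array(uv,float).reshape(-1,1,2),K,d).reshape(-1,2)
    r=np.c_[p,np.ones(len(p))]@T[:3,:3].T;o=T[:3,3];return o+r*((z-o[2])/r[:,2])[:,None]
def proj(n,P):
    K,d,T=cam(n);I=np.linalg.inv(T);return cv2.projectPoints(np.array(P,float).reshape(-1,1,3),cv2.Rodrigues(I[:3,:3])[0],I[:3,3],K,d)[0].reshape(-1,2)
E
python3 - <<'E'
from h import *
for n in('top','side'):
    cv2.imwrite(f'pics/{n}1.png',vision.snapshot(n));print(n,cam(n)[2].round(3).tolist(),cam(n)[0][0,0])
    for t in('stand','blank','rail','handle','thumb','stop','plane'):
        for r in vision.trace(n,t)[:3]:
            m=r['mask'].astype(np.uint8);c=cv2.minAreaRect(cv2.findNonZero(m)) if m.any() else None
            print(n,t,round(r['conf'],2),np.round(r['position'],1),c)
print(env.grasp_offset,status.read_state())
E
```

```text
top [[0.018, -0.995, 0.097, 0.389], [-1.0, -0.017, 0.007, -0.016], [-0.005, -0.097, -0.995, 1.193], [0.0, 0.0, 0.0, 1.0]] 388.5291037976889
top stand 0.97 [258.4 199.7] ((255.98651123046875, 192.4188995361328), (114.91488647460938, 46.85371780395508), 80.53767395019531)
top stand 0.38 [181.7 227.4] ((182.0, 227.0), (64.0, 20.0), 90.0)
top blank 0.94 [376.6 218.8] ((375.7840881347656, 219.138916015625), (67.3201904296875, 22.51938819885254), 67.2490234375)
top blank 0.74 [404.7 305.8] ((405.0463562011719, 304.63665771484375), (72.52667236328125, 21.091724395751953), 17.281496047973633)
top rail 0.89 [253.9 191.2] ((254.50001525878906, 187.5), (43.84062194824219, 35.35533905029297), 45.0)
top rail 0.75 [258.5 198.3] ((256.60809326171875, 192.64865112304688), (113.92849731445312, 47.01811218261719), 80.53767395019531)
top handle 0.82 [253.5 189.6] ((254.34561157226562, 187.47744750976562), (42.88857650756836, 34.45707321166992), 46.97493362426758)
top handle 0.67 [171.7 145.5] ((173.25001525878906, 144.25001525878906), (34.64822769165039, 19.798988342285156), 45.0)
top thumb 0.66 [251.1
[... 1456 characters left out ...]
53.11530303955078), 14.03624439239502)
-0.0187 {'time_s': 0.8, 'joints': array([-8.75529392e+01,  9.07202931e+00,  9.15031528e+01, -1.01568093e-03,
        7.94245755e+01, -1.20362093e+01]), 'qd': array([ 0.02793952, -0.03847107, -0.0734227 , -0.07562582,  0.01954373,
       -0.10275101]), 'joint_efforts': array([-2.25255353e-03, -3.85553241e+01, -3.22343910e+01,  7.01027946e-02,
        3.08530172e-02, -3.46526093e-06]), 'tcp_pos': array([ 0.14379435, -0.5566957 ,  0.214621  ]), 'tool_rot': array([1.79999971e+02, 1.02703025e-03, 1.44834565e+01]), 'force': array([-0.76831357, -0.33528737, -0.01366506]), 'ft_torque': array([0.0002829 , 0.02335462, 0.00600843]), 'opening': 0.09171047190632121}
```

View pics/top1.png

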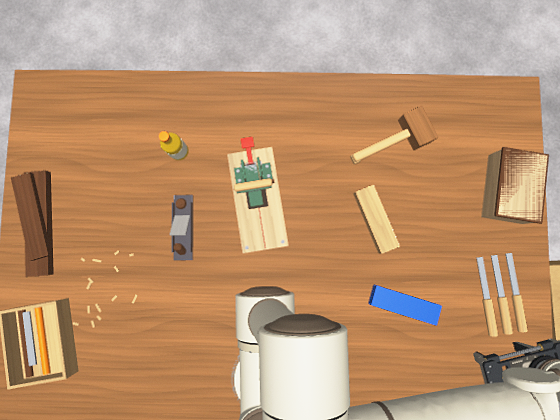

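View pics/side1.png

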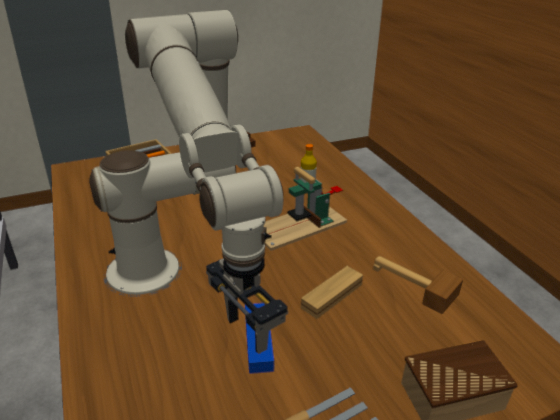

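The top view shows two candidates for the blank: pale (376,219) and blue (405,305). The pale one with the dark glue line is the blank. The press is at (258,198), the plane at (182,228), the glue bottle at (172,143) and the mallet at (400,135). I'll confirm this in an enlarged crop and fit the poses.

```bash
python3 - <<'E'
from h import *
from scipy.optimize import least_squares
im=cv2.imread('pics/top1.png')
cv2.imwrite('pics/crop1.png',cv2.resize(im[130:260,220:410],None,fx=4.2,fy=4.2,interpolation=cv2.INTER_CUBIC))
vision.snapshot('top')
def fit(mask,box,zs,x0):
    # fit block (box xlo,xhi,ylo,yhi between zs) silhouette hull to mask hull
    x=x0
    def sil(p):
        c,s=np.cos(p[2]),np.sin(p[2])
        P=[[p[0]+c*a-s*b,p[1]+s*a+c*b,z] for a in box[:2] for b in box[2:] for z in zs]
        q=proj('top',P); m=np.zeros((1680,2240),np.uint8)
        cv2.fillConvexPoly(m,cv2.convexHull(((q+.5)*4).astype(np.float32)).astype(np.int32),1);return m
    M=cv2.resize(mask.astype(np.uint8),(2240,1680),interpolation=cv2.INTER_NEAREST)
    from scipy.optimize import minimize
    f=lambda p:-((sil(p)&M).sum()/((sil(p)|M).sum()))
    r=minimize(f,x0,method='Nelder-Mead',options=dict(initial_simplex=np.array([x0,x0+[.02,0,0],x0+[0,.02,0],x0+[0,0,.1]])))
    return r.x,r.fun
b=vision.trace('top','blank')[0]
print('blank',toplane('top',b['position'],.04))
print(fit(b['mask'],(-.1,.1,-.03,.03),(0,.04),np.array([*toplane('top',b['position'],.03)[0,:2],.4])))
s=vision.trace('top','plane')
print('plane',toplane('top',s[0]['position'],.04) if s else 0)
E
```

```text
blank [[ 0.21943929 -0.39448736  0.04      ]]
(array([ 0.22487953, -0.39651241,  1.29191006]), np.float64(-0.9493553211268744))
plane [[0.438554   0.26712397 0.04      ]]
```

View pics/crop1.png

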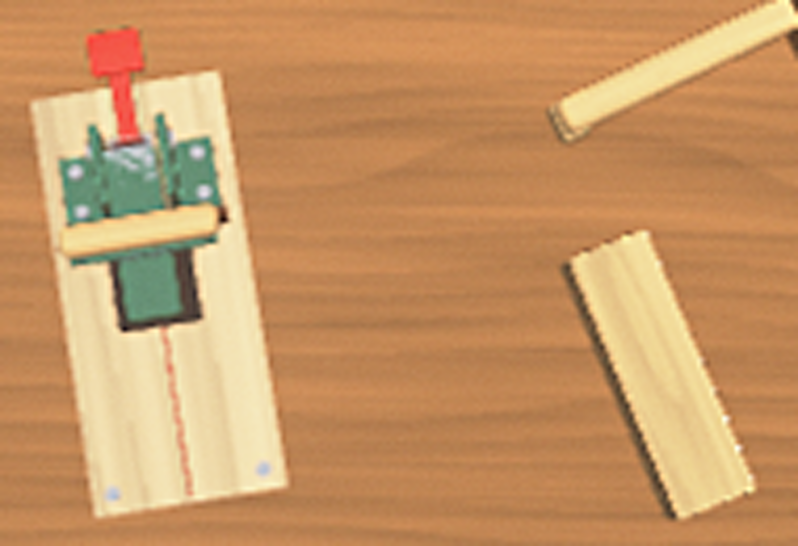

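The crop confirms it: the pale block with the dark edge and the red-line bed with the red lever at the back are as described. The network's first hit this time was the blue block, so I'll use the corners I read off the crop.

```bash
python3 - <<'E'
from h import *
px=lambda c:(np.array(c,float)+.5)/4.2-.5+[220,130]
def fitp(model,W):
    m=np.array(model,float);a=m-m.mean(0);b=W-W.mean(0)
    U,S,V=np.linalg.svd(a.T@b);R=(U@V).T
    return W.mean(0)-R@m.mean(0),np.degrees(np.arctan2(R[1,0],R[0,0])),np.abs(W-((m@R.T)+W.mean(0)-R@m.mean(0))).max()
W=toplane('top',px([(31,101),(219,72),(287,487),(96,516)]),.012)[:,:2]
so=fitp([(.11,.07),(.11,-.07),(-.2,-.07),(-.2,.07)],W);print('stand',so)
B=toplane('top',px([(569,265),(648,231),(754,488),(680,518)]),.04)[:,:2]
bo=fitp([(.1,.03),(.1,-.03),(-.1,-.03),(-.1,.03)],B);print('blank',bo)
th=np.radians(so[1]);R=np.array([[np.cos(th),-np.sin(th)],[np.sin(th),np.cos(th)]])
for n,p,z in(('handle',(-.03,0),.194),('thumb',(.111,0),.102),('home',(-.104,0),.012),('pre',(-.26,0),.012)):
    w=R@p+so[0];print(n,w.round(4),proj('top',[[*w,z]]).round(1))
def g(w,z):return proj('top',[[*w,z]])
q=[R@p+so[0] for p in((-.03,.05),(-.03,-.05))]
print('handle ends px crop',[((g(w,.204)[0]-[220,130])*4.2).round() for w in q])
E
```

```text
stand (array([0.57782129, 0.05512393]), np.float64(10.20539167708527), np.float64(0.0013696108155678566))
blank (array([ 0.47686381, -0.31288963]), np.float64(22.845744802641097), np.float64(0.0033881717134205402))
handle [0.5483 0.0498] [[252.7 184.7]]
thumb [0.6871 0.0748] [[247.2 141.9]]
home [0.4755 0.0367] [[260.2 218. ]]
pre [0.3219 0.0091] [[268.3 269. ]]
handle ends px crop [array([ 56., 240.]), array([217., 214.])]
```

```bash
cat >> h.py <<'E'
from scipy.spatial.transform import Rotation as Rn
SO=np.array([.5778,.0551]);SY=10.2
def st(x,y):
    t=np.radians(SY);return SO+np.array([[np.cos(t),-np.sin(t)],[np.sin(t),np.cos(t)]])@[x,y]
def d(p,yaw,pos=None,rot=None):
    "row from current (or given) pose to target grasp-down TCP pose"
    s=status.read_state();pos=s['tcp_pos'] if pos is None else pos;rot=s['tool_rot'] if rot is None else rot
    R=Rn.from_euler('xyz',rot,degrees=True);G=Rn.from_euler('xyz',[180,0,yaw],degrees=True)
    return (R.inv().apply(np.array(p)-pos)/.5).round(4).tolist(),((R.inv()*G).as_rotvec()/np.pi).round(4).tolist()
E
python3 - <<'E'
from h import *
print(d([.38,-.2,.3],58))
w=st(-.03,0);print(w,d([*w,.28],100.2,[.38,-.2,.3],[180,0,58]))
E
```

```text
([0.6358, -0.5726, -0.1708], [-0.0, 0.0, -0.2417])
[0.54827413 0.04978746] ([0.602, 0.0207, 0.04], [0.0, 0.0, -0.2344])
```

Call:
{"fn": "arm_command", "kwargs": {
  "deltas": [
    [[0.05,-0.05,-0.17],[0,0,0],0],
    [[0.636,-0.573,-0.17],[0,0,-0.242],0],
    [[0.636,-0.573,-0.17],[0,0,-0.242],0],
    [[0.636,-0.573,-0.17],[0,0,-0.242],0],
    [[0.636,-0.573,-0.17],[0,0,-0.242],0],
    [[0.636,-0.573,-0.17],[0,0,-0.242],0],
    [[0.636,-0.573,-0.17],[0,0,-0.242],0],
    [[0.636,-0.573,-0.17],[0,0,-0.242],0],
    [[0.636,-0.573,-0.17],[0,0,-0.242],0],
    [[0.636,-0.573,-0.17],[0,0,-0.242],0],
    [[0.636,-0.573,-0.17],[0,0,-0.242],0],
    [[0.636,-0.573,-0.17],[0,0,-0.242],0],
    [[0.636,-0.573,-0.17],[0,0,-0.242],0],
    [[0.636,-0.573,-0.17],[0,0,-0.242],0]
  ],
  "grip_force": 40
}}

```text
time_s: 2.12
tcp_pos: [0.3798, -0.2002, 0.2995]
tool_rot: [-180.0, 0.0, 58.1]
force: [-0.8, 0.2, 0.2]
opening: 0.0922
```

Call:
{"fn": "arm_command", "kwargs": {
  "deltas": [
    [[0.602,0.021,0.04],[0,0,-0.234],0],
    [[0.602,0.021,0.04],[0,0,-0.234],0],
    [[0.602,0.021,0.04],[0,0,-0.234],0],
    [[0.602,0.021,0.04],[0,0,-0.234],0],
    [[0.602,0.021,0.04],[0,0,-0.234],0],
    [[0.602,0.021,0.04],[0,0,-0.234],0],
    [[0.602,0.021,0.04],[0,0,-0.234],0],
    [[0.602,0.021,0.04],[0,0,-0.234],0],
    [[0.602,0.021,0.04],[0,0,-0.234],0],
    [[0.602,0.021,0.04],[0,0,-0.234],0],
    [[0.602,0.021,0.04],[0,0,-0.234],0],
    [[0.602,0.021,0.04],[0,0,-0.234],0]
  ]
}}

```text
time_s: 3.12
tcp_pos: [0.5479, 0.0479, 0.2799]
tool_rot: [180.0, 0.0, 100.0]
force: [-0.6, -0.0, 0.2]
opening: 0.0922
```

```bash
python3 - <<'E'
from h import *
im=vision.snapshot('side');cv2.imwrite('pics/side2.png',cv2.resize(im[100:280,200:420],None,fx=3.4,fy=3.4,interpolation=cv2.INTER_CUBIC))
print(((proj('side',[[*st(-.03,.05),.194],[*st(-.03,-.05),.194],[*st(-.03,0),.194],[*st(.111,0),.102]])-[200,100])*3.4).round())
w=st(-.03,0);print(d([*w,.175],100.2))
E
```

```text
[[325. 235.]
 [385. 278.]
 [354. 256.]
 [464. 302.]]
([0.0031, 0.0011, 0.21], [0.0001, 0.0002, -0.0011])
```

View pics/side2.png

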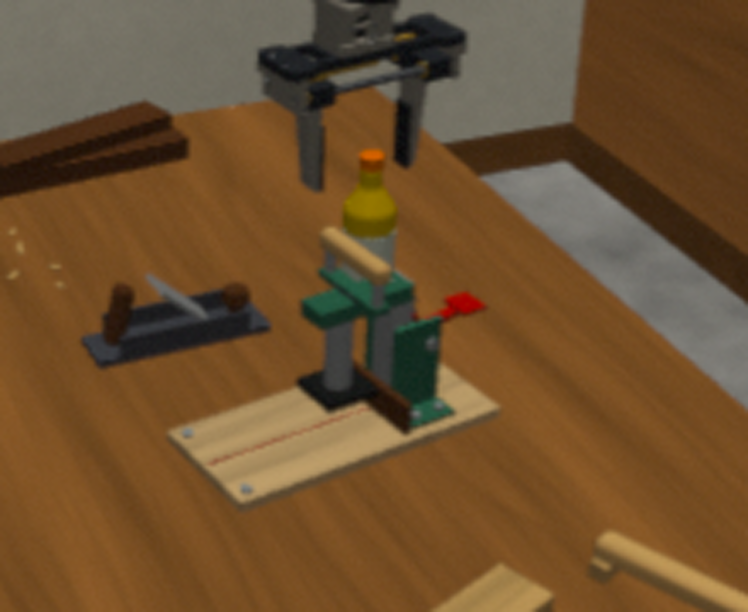

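The handle shows at crop (355,253) and the model predicts (354,256), so the pose is good. Next: descend, grip, pull up at about 50 mm/s.

Call:
{"fn": "arm_command", "kwargs": {
  "deltas": [
    [[0.003,0.001,0.06],[0,0,0],0],
    [[0.003,0.001,0.12],[0,0,0],0],
    [[0.003,0.001,0.17],[0,0,0],0],
    [[0.003,0.001,0.21],[0,0,0],0],
    [[0.003,0.001,0.21],[0,0,0],0],
    [[0.003,0.001,0.21],[0,0,0],1],
    [[0.003,0.001,0.21],[0,0,0],1],
    [[0.003,0.001,0.21],[0,0,0],1],
    [[0.003,0.001,0.21],[0,0,0],1],
    [[0.003,0.001,0.21],[0,0,0],1],
    [[0.003,0.001,0.21],[0,0,0],1],
    [[0.003,0.001,0.21],[0,0,0],1]
  ],
  "grip_force": 40
}}

```text
time_s: 4.17
tcp_pos: [0.5487, 0.0516, 0.175]
tool_rot: [180.0, 0.0, 100.2]
force: [0.1, 0.3, 0.7]
opening: 0.047
```

Call:
{"fn": "arm_command", "kwargs": {
  "deltas": [
    [[0,0,-0.006],[0,0,0],1],
    [[0,0,-0.014],[0,0,0],1],
    [[0,0,-0.022],[0,0,0],1],
    [[0,0,-0.03],[0,0,0],1],
    [[0,0,-0.038],[0,0,0],1],
    [[0,0,-0.046],[0,0,0],1],
    [[0,0,-0.054],[0,0,0],1],
    [[0,0,-0.062],[0,0,0],1],
    [[0,0,-0.07],[0,0,0],1],
    [[0,0,-0.078],[0,0,0],1],
    [[0,0,-0.086],[0,0,0],1],
    [[0,0,-0.091],[0,0,0],1],
    [[0,0,-0.091],[0,0,0],1],
    [[0,0,-0.091],[0,0,0],1]
  ]
}}

```text
time_s: 5.33
tcp_pos: [0.549, 0.0517, 0.2176]
tool_rot: [180.0, -0.0, 100.2]
force: [9.0, 0.5, -15.4]
opening: 0.0196
```

The fingers closed late, so part of the lift was lost. I'll keep pulling in small steps and watch the force for the end stop.

Call:
{"fn": "arm_command", "kwargs": {
  "deltas": [
    [[0,0,-0.006],[0,0,0],1],
    [[0,0,-0.012],[0,0,0],1],
    [[0,0,-0.012],[0,0,0],1]
  ]
}}

```text
time_s: 5.58
tcp_pos: [0.549, 0.0517, 0.2237]
tool_rot: [180.0, -0.0, 100.2]
force: [9.0, 0.2, -14.3]
opening: 0.0195
```

```bash
python3 - <<'E'
from h import *
im=vision.snapshot('side');cv2.imwrite('pics/side3.png',cv2.resize(im[140:240,250:370],None,fx=6,fy=6,interpolation=cv2.INTER_CUBIC))
for r in(.042,.05,.056,.062):
  print(r,((proj('side',[[*st(-.03,-.05),.18+r],[*st(-.075,0.03),.031+r],[*st(-.075,-.03),.031+r],[*st(-.08,.0),.120+r]])-[250,140])*6).round().tolist())
print(status.read_state()['force'],status.read_state()['tcp_pos'])
E
```

```text
0.042 [[381.0, 204.0], [220.0, 400.0], [280.0, 450.0], [246.0, 287.0]]
0.05 [[382.0, 190.0], [221.0, 388.0], [281.0, 437.0], [246.0, 274.0]]
0.056 [[382.0, 180.0], [221.0, 379.0], [281.0, 428.0], [246.0, 265.0]]
0.062 [[383.0, 170.0], [221.0, 370.0], [281.0, 419.0], [247.0, 255.0]]
[  7.69162807  -0.21320691 -13.47772242] [0.5489841  0.05167808 0.22369492]
```

View pics/side3.png

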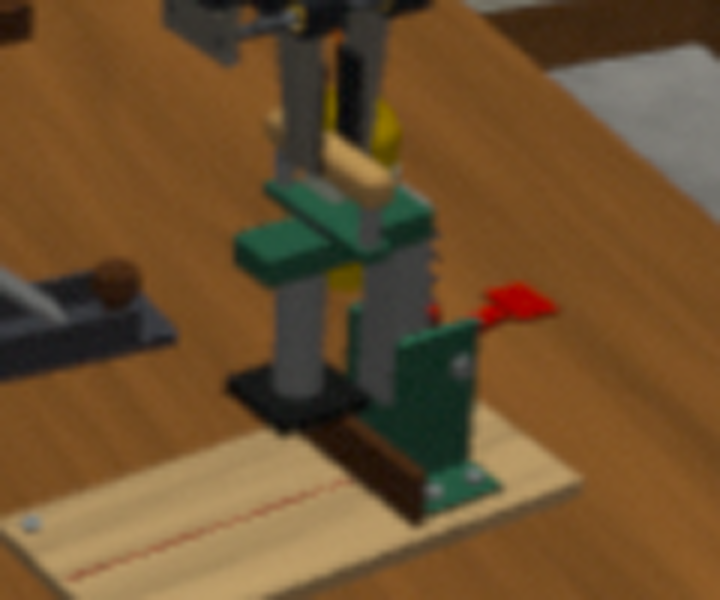

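In crop px the pad's front corners are at (228,390) and (285,432), and the handle end is at (387,187). That puts the rail at roughly 0.052–0.056, so it needs a bit more pull before release.

Call:
{"fn": "arm_command", "kwargs": {
  "deltas": [
    [[0,0,-0.005],[0,0,0],1],
    [[0,0,-0.01],[0,0,0],1],
    [[0,0,-0.01],[0,0,0],1]
  ]
}}

```text
time_s: 5.88
tcp_pos: [0.549, 0.0517, 0.2278]
tool_rot: [180.0, -0.0, 100.2]
force: [10.6, -0.1, -18.7]
opening: 0.0198
```

Call:
{"fn": "arm_command", "kwargs": {
  "deltas": [
    [[0,0,-0.004],[0,0,0],1],
    [[0,0,-0.008],[0,0,0],1],
    [[0,0,-0.008],[0,0,0],1]
  ]
}}

```text
time_s: 6.13
tcp_pos: [0.549, 0.0517, 0.2323]
tool_rot: [180.0, -0.0, 100.2]
force: [9.2, 0.5, -14.1]
opening: 0.0195
```

Call:
{"fn": "arm_command", "kwargs": {
  "deltas": [
    [[0,0,-0.004],[0,0,0],1],
    [[0,0,-0.008],[0,0,0],1],
    [[0,0,-0.008],[0,0,0],1]
  ]
}}

```text
time_s: 6.38
tcp_pos: [0.549, 0.0517, 0.2376]
tool_rot: [180.0, -0.0, 100.2]
force: [6.1, 0.3, -10.4]
opening: 0.0195
```

```bash
python3 - <<'E'
from h import *
im=vision.snapshot('side')
a=cv2.resize(cv2.imread('pics/side3.png'),(720,600))[100:560,150:500]
b=cv2.resize(im[140:240,250:370],None,fx=6,fy=6,interpolation=cv2.INTER_CUBIC)[100:560,150:500]
cv2.imwrite('pics/cmp4.png',np.hstack([a,b]))
E
```

```text
(no output)
```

View pics/cmp4.png

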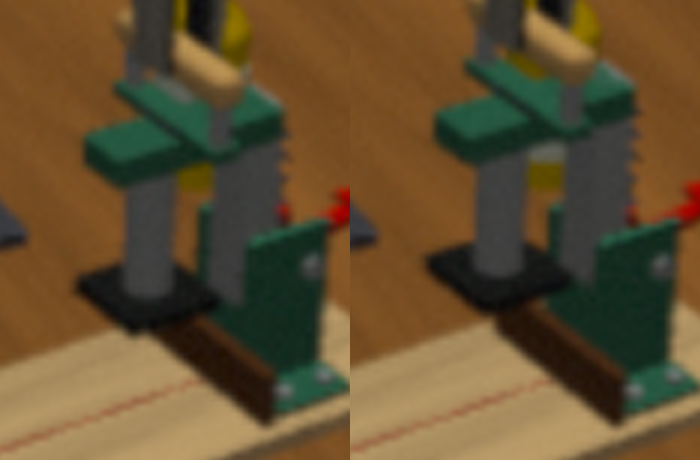

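The head has risen about 12 mm between the two frames and is now near 0.06. I'll lower gently to see whether the pawl takes the load.

Call:
{"fn": "arm_command", "kwargs": {
  "deltas": [
    [[0,0,0.003],[0,0,0],1],
    [[0,0,0.006],[0,0,0],1],
    [[0,0,0.006],[0,0,0],1]
  ]
}}

```text
time_s: 6.68
tcp_pos: [0.549, 0.0517, 0.2355]
tool_rot: [179.9, -0.0, 100.2]
force: [6.5, 0.7, -8.4]
opening: 0.0202
```

Call:
{"fn": "arm_command", "kwargs": {
  "deltas": [
    [[0,0,0.004],[0,0,0],1],
    [[0,0,0.008],[0,0,0],1],
    [[0,0,0.008],[0,0,0],1]
  ]
}}

```text
time_s: 6.93
tcp_pos: [0.549, 0.0517, 0.2326]
tool_rot: [179.9, 0.0, 100.2]
force: [5.3, 1.3, -2.6]
opening: 0.0197
```

The load is passing to the pawl. Release and check.

Call:
{"fn": "arm_command", "kwargs": {
  "deltas": [
    [[0,0,0.003],[0,0,0],1],
    [[0,0,0.003],[0,0,0],0.3],
    [[0,0,0.003],[0,0,0],0],
    [[0,0,0.003],[0,0,0],0],
    [[0,0,0.003],[0,0,0],0],
    [[0,0,0.003],[0,0,0],0],
    [[0,0,0.003],[0,0,0],0],
    [[0,0,0.003],[0,0,0],0],
    [[0,0,0.003],[0,0,0],0],
    [[0,0,0.003],[0,0,0],0],
    [[0,0,0.003],[0,0,0],0],
    [[0,0,0.003],[0,0,0],0]
  ]
}}

```text
time_s: 7.93
tcp_pos: [0.5485, 0.0516, 0.2306]
tool_rot: [-180.0, -0.0, 100.2]
force: [-0.7, 0.0, -0.2]
opening: 0.0906
```

Call:
{"fn": "arm_command", "kwargs": {
  "deltas": [
    [[0,0,-0.05],[0,0,0],0],
    [[0,0,-0.12],[0,0,0],0],
    [[0,0,-0.2],[0,0,0],0],
    [[0,0,-0.2],[0,0,0],0],
    [[0,0,-0.2],[0,0,0],0]
  ]
}}

```text
time_s: 8.35
tcp_pos: [0.5499, 0.0515, 0.3337]
tool_rot: [179.7, 0.1, 100.2]
force: [0.2, 0.2, -0.4]
opening: 0.092
```

```bash
python3 - <<'E'
from h import *
im=vision.snapshot('side')
cv2.imwrite('pics/side5.png',cv2.resize(im[140:240,250:370],None,fx=6,fy=6,interpolation=cv2.INTER_CUBIC))
for r in(.042,.056):
  print(r,((proj('side',[[*st(-.03,-.05),.18+r],[*st(-.075,0.03),.031+r],[*st(-.075,-.03),.031+r],[*st(-.03,.05),.18+r],[*st(.111,0),.102]])-[250,140])*6).round().tolist())
# blank pick rows
by=22.8;b=np.array([.4769,-.3129]);u=np.array([np.cos(np.radians(by)),np.sin(np.radians(by))]);g=b-.05*u
print(g,d([*g,.15],by))
E
```

```text
0.042 [[381.0, 204.0], [220.0, 400.0], [280.0, 450.0], [274.0, 129.0], [520.0, 292.0]]
0.056 [[382.0, 180.0], [221.0, 379.0], [281.0, 428.0], [275.0, 106.0], [520.0, 292.0]]
[ 0.43080684 -0.33227578] ([-0.7138, -0.3683, 0.3621], [0.0005, -0.0002, 0.4298])
```

View pics/side5.png

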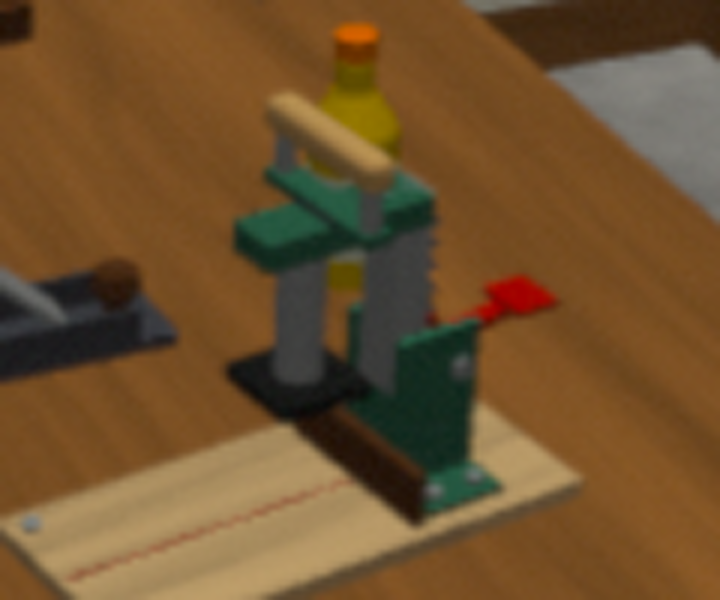

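The handle ends are at crop (275,108) and (388,172), against a prediction of (275,106) and (382,180) for 0.056. So the head is in the highest notch with the lever at rest. Now the blank.

Call:
{"fn": "arm_command", "kwargs": {
  "deltas": [
    [[-0.714,-0.368,0.2],[0,0,0.43],0],
    [[-0.714,-0.368,0.2],[0,0,0.43],0],
    [[-0.714,-0.368,0.2],[0,0,0.43],0],
    [[-0.714,-0.368,0.2],[0,0,0.43],0],
    [[-0.714,-0.368,0.2],[0,0,0.43],0],
    [[-0.714,-0.368,0.2],[0,0,0.43],0],
    [[-0.714,-0.368,0.2],[0,0,0.43],0],
    [[-0.714,-0.368,0.2],[0,0,0.43],0],
    [[-0.714,-0.368,0.362],[0,0,0.43],0],
    [[-0.714,-0.368,0.362],[0,0,0.43],0],
    [[-0.714,-0.368,0.362],[0,0,0.43],0],
    [[-0.714,-0.368,0.362],[0,0,0.43],0],
    [[-0.714,-0.368,0.362],[0,0,0.43],0],
    [[-0.714,-0.368,0.362],[0,0,0.43],0]
  ]
}}

```text
time_s: 9.57
tcp_pos: [0.4303, -0.3314, 0.1492]
tool_rot: [-179.9, 0.0, 22.8]
force: [1.0, 0.3, 0.5]
opening: 0.092
```

```bash
python3 - <<'E'
from h import *
for n in('top','side'):
    im=vision.snapshot(n);c=(275,310) if n=='side' else (376,219)
    cv2.imwrite(f'pics/{n}6.png',im)
    x0,y0={'side':(270,240),'top':(330,170)}[n]
    cr=cv2.resize(im[y0:y0+90,x0:x0+130],None,fx=3,fy=3,interpolation=cv2.INTER_CUBIC)
    if n=='top':A=cr
    else:A=np.vstack([A,cr])
    b=np.array([.4769,-.3129]);u=np.array([np.cos(np.radians(22.8)),np.sin(np.radians(22.8))]);v=np.array([-u[1],u[0]])
    print(n,((proj(n,[[*(b+a*u+e*v),.04] for a in(-.1,.1) for e in(-.03,.03)])-[x0,y0])*3).round().tolist())
cv2.imwrite('pics/both6.png',cv2.resize(A,None,fx=1.1,fy=1.1))
g=[.4308,-.3323];print(d([*g,.006],22.8))
E
```

```text
top [[210.0, 229.0], [154.0, 252.0], [130.0, 43.0], [75.0, 65.0]]
side [[141.0, 207.0], [91.0, 174.0], [279.0, 105.0], [230.0, 77.0]]
([-0.0018, -0.0005, 0.2904], [0.0007, -0.0003, 0.0005])
```

View pics/both6.png

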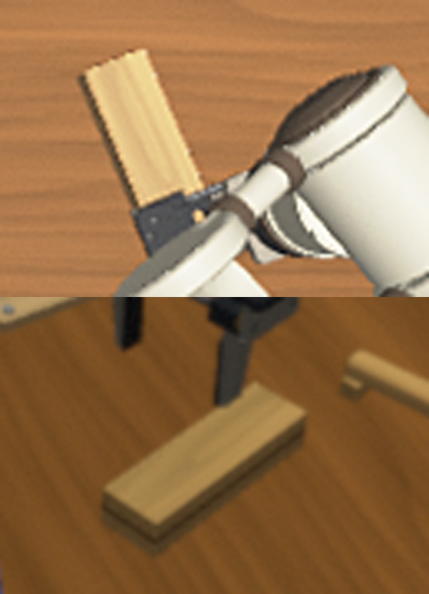

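Seen blank corners (155,525), (105,490), (307,410) and (255,382) are within about 5 px of prediction, so I'll grasp.

Call:
{"fn": "arm_command", "kwargs": {
  "deltas": [
    [[-0.002,0,0.07],[0,0,0],0],
    [[-0.002,0,0.14],[0,0,0],0],
    [[-0.002,0,0.21],[0,0,0],0],
    [[-0.002,0,0.26],[0,0,0],0],
    [[-0.002,0,0.287],[0,0,0],0],
    [[-0.002,0,0.287],[0,0,0],0],
    [[-0.002,0,0.287],[0,0,0],1],
    [[-0.002,0,0.287],[0,0,0],1],
    [[-0.002,0,0.287],[0,0,0],1],
    [[-0.002,0,0.287],[0,0,0],1],
    [[-0.002,0,0.287],[0,0,0],1],
    [[-0.002,0,0.287],[0,0,0],1],
    [[-0.002,0,0.287],[0,0,0],1],
    [[-0.002,0,0.287],[0,0,0],1],
    [[-0.002,0,0.287],[0,0,0],1],
    [[-0.002,0,0.287],[0,0,0],1],
    [[-0.002,0,0.287],[0,0,0],1],
    [[-0.002,0,0.257],[0,0,0],1],
    [[-0.002,0,0.237],[0,0,0],1],
    [[-0.002,0,0.237],[0,0,0],1]
  ],
  "grip_force": 55
}}

```text
time_s: 11.33
tcp_pos: [0.4305, -0.334, 0.0331]
tool_rot: [179.8, -0.1, 22.8]
force: [0.4, 0.1, -2.8]
opening: 0.0595
```

```bash
python3 - <<'E'
from h import *
# TCP waypoints: side-approach, then over bed, all at stand yaw, grip at blank -50 => stand x = blankx-.05
A=st(-.172,-.16);B=st(-.172,0)
s=status.read_state();z=.033
print(s['force'],d([*A,z],10.2),d([*B,z],10.2),s['tcp_pos'])
E
```

```text
[ 0.35118142  0.05517523 -2.80346919] ([0.1674, -0.366, -0.001], [0.0012, -0.0005, 0.0698]) ([0.237, -0.6783, -0.0021], [0.0012, -0.0005, 0.0698]) [ 0.43047735 -0.33396461  0.03312002]
```

Call:
{"fn": "arm_command", "kwargs": {
  "deltas": [
    [[0.04,-0.09,-0.001],[0,0,0.03],1],
    [[0.08,-0.17,-0.001],[0,0,0.07],1],
    [[0.12,-0.25,-0.001],[0,0,0.07],1],
    [[0.167,-0.31,-0.001],[0,0,0.07],1],
    [[0.167,-0.366,-0.001],[0,0,0.07],1],
    [[0.167,-0.366,-0.001],[0,0,0.07],1],
    [[0.167,-0.366,-0.001],[0,0,0.07],1]
  ]
}}

```text
time_s: 11.92
tcp_pos: [0.4346, -0.1295, 0.0308]
tool_rot: [-179.9, 0.1, 10.3]
force: [-0.2, -0.3, -3.0]
opening: 0.0597
```

```bash
python3 - <<'E'
from h import *
x0,y0=240,150
im=vision.snapshot('side');cv2.imwrite('pics/side7.png',cv2.resize(im[y0:y0+150,x0:x0+190],None,fx=4,fy=4,interpolation=cv2.INTER_CUBIC))
s=status.read_state();t=np.radians(10.2);u=np.array([np.cos(t),np.sin(t)]);v=np.array([-u[1],u[0]]);b=s['tcp_pos'][:2]+.05*u;z=s['tcp_pos'][2]-.006
print([(a,e,h,((proj('side',[[*(b+a*u+e*v),z+h]])[0]-[x0,y0])*4).round().tolist()) for a in(-.1,.1) for e in(-.03,.03) for h in(0,.04)])
B=st(-.172,0);print(s['force'],d([*B,.033],10.2))
E
```

```text
[(-0.1, -0.03, 0, [179.0, 469.0]), (-0.1, -0.03, 0.04, [179.0, 426.0]), (-0.1, 0.03, 0, [136.0, 427.0]), (-0.1, 0.03, 0.04, [136.0, 385.0]), (0.1, -0.03, 0, [391.0, 385.0]), (0.1, -0.03, 0.04, [395.0, 343.0]), (0.1, 0.03, 0, [346.0, 347.0]), (0.1, 0.03, 0.04, [349.0, 306.0])]
[ 1.40177728 -0.55572149 -1.87382219] ([0.0025, -0.3163, -0.0035], [0.0001, 0.0001, 0.0002])
```

View pics/side7.png

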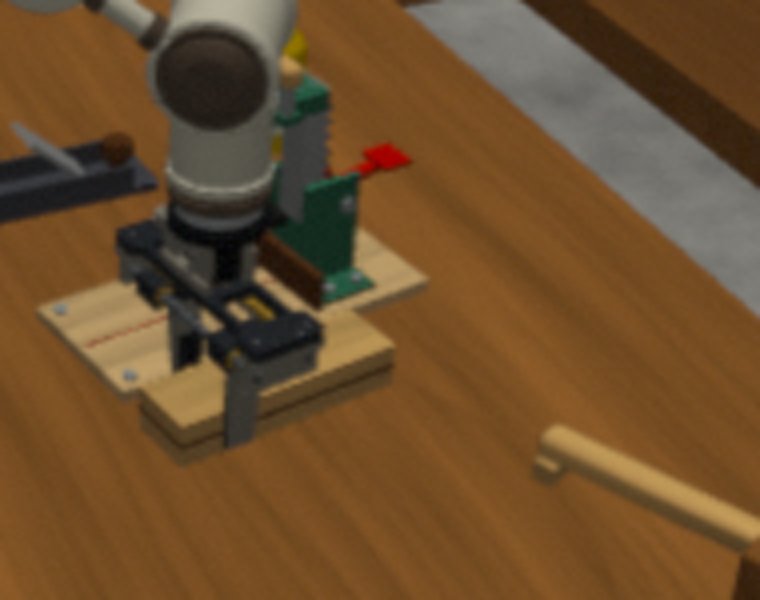

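The blank hangs level: its front-right corner is at (390,383), predicted (391,385). Slide in sideways under the pad.

Call:
{"fn": "arm_command", "kwargs": {
  "deltas": [
    [[0.001,-0.06,-0.003],[0,0,0],1],
    [[0.002,-0.12,-0.003],[0,0,0],1],
    [[0.002,-0.18,-0.003],[0,0,0],1],
    [[0.002,-0.24,-0.003],[0,0,0],1],
    [[0.002,-0.29,-0.003],[0,0,0],1],
    [[0.002,-0.316,-0.003],[0,0,0],1],
    [[0.002,-0.316,-0.003],[0,0,0],1],
    [[0.002,-0.316,-0.003],[0,0,0],1]
  ]
}}

```text
time_s: 12.63
tcp_pos: [0.4094, 0.0233, 0.0333]
tool_rot: [180.0, -0.0, 10.2]
force: [0.4, -0.4, -2.5]
opening: 0.0595
```

```bash
python3 - <<'E'
from h import *
s=status.read_state();print(s['tcp_pos'],s['force'],d([*st(-.172,0),.019],10.2),d([*st(-.154,0),.019],10.2))
E
```

```text
[0.40943805 0.02332097 0.03328197] [ 0.35486606 -0.37751152 -2.4627838 ] ([-0.0014, -0.0029, 0.0286], [0.0002, -0.0002, -0.0002]) ([0.0346, -0.003, 0.0286], [0.0002, -0.0002, -0.0002])
```

Call:
{"fn": "arm_command", "kwargs": {
  "deltas": [
    [[0,-0.003,0.01],[0,0,0],1],
    [[0,-0.003,0.02],[0,0,0],1],
    [[0,-0.003,0.028],[0,0,0],1],
    [[0,-0.003,0.028],[0,0,0],1],
    [[0.01,-0.003,0.028],[0,0,0],1],
    [[0.02,-0.003,0.028],[0,0,0],1],
    [[0.03,-0.003,0.028],[0,0,0],1],
    [[0.03,-0.003,0.028],[0,0,0],1]
  ]
}}

```text
time_s: 13.3
tcp_pos: [0.4243, 0.0275, 0.0192]
tool_rot: [180.0, -0.0, 10.1]
force: [0.5, -0.2, 3.1]
opening: 0.0596
```

Call:
{"fn": "arm_command", "kwargs": {
  "deltas": [
    [[0.003,0,0],[0,0,0],1],
    [[0.006,0,0],[0,0,0],1],
    [[0.006,0,0],[0,0,0],1]
  ]
}}

```text
time_s: 13.55
tcp_pos: [0.4246, 0.0277, 0.0192]
tool_rot: [180.0, 0.3, 10.2]
force: [-11.8, -5.1, 12.4]
opening: 0.0596
```

Contact with the stop at about 12 N. Release, rise and check.

Call:
{"fn": "arm_command", "kwargs": {
  "deltas": [
    [[0,0,0],[0,0,0],0.3],
    [[0,0,0],[0,0,0],0],
    [[0,0,0],[0,0,0],0],
    [[0,0,0],[0,0,0],0],
    [[0,0,0],[0,0,0],0],
    [[0,0,0],[0,0,0],0],
    [[-0.02,0,-0.05],[0,0,0],0],
    [[-0.04,0,-0.13],[0,0,0],0],
    [[-0.06,0,-0.2],[0,0,0],0],
    [[-0.1,0,-0.28],[0,0,0],0],
    [[-0.1,0,-0.36],[0,0,0],0],
    [[-0.1,0,-0.44],[0,0,0],0],
    [[-0.1,0,-0.5],[0,0,0],0],
    [[-0.1,0,-0.54],[0,0,0],0],
    [[-0.1,0,-0.54],[0,0,0],0]
  ]
}}

```text
time_s: 14.8
tcp_pos: [0.3792, 0.0194, 0.2942]
tool_rot: [179.8, -0.5, 10.2]
force: [0.7, -0.0, -0.2]
opening: 0.0921
```

```bash
python3 - <<'E'
from h import *
out=[]
for n,(x0,y0) in(('side',(250,140)),('top',(210,130))):
    im=vision.snapshot(n);out.append(cv2.resize(im[y0:y0+130,x0:x0+130],None,fx=3,fy=3,interpolation=cv2.INTER_CUBIC))
    print(n,[((proj(n,[[*st(a,e),.052]])[0]-[x0,y0])*3).round().tolist() for a in(-.204,-.004) for e in(-.03,.03)],[((proj(n,[[*st(-.2,e),.012]])[0]-[x0,y0])*3).round().tolist() for e in(-.07,.07)])
cv2.imwrite('pics/both8.png',np.hstack(out));print(status.read_state()['tcp_pos'],status.read_state()['force'])
E
```

```text
side [[39.0, 276.0], [10.0, 249.0], [192.0, 223.0], [162.0, 199.0]] [[62.0, 324.0], [-4.0, 261.0]]
top [[195.0, 357.0], [134.0, 367.0], [163.0, 157.0], [103.0, 166.0]] [[234.0, 347.0], [97.0, 369.0]]
[0.37714601 0.01990991 0.28901705] [-0.46915691  0.0208699  -0.11393028]
```

View pics/both8.png

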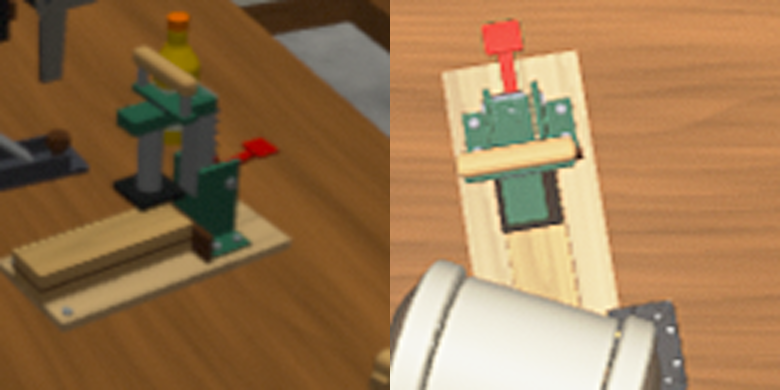

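The blank's near top corner is at (42,277), predicted (39,276), and its far end meets the stop. In the top view it lies central under the pad. Before pressing the lever I'll check the forearm and glue-bottle clearance over the raised handle.

```bash
python3 - <<'E'
from h import *
print('glue',toplane('top',[[166,136]],.17),toplane('top',[[179,153]],0.0))
s=status.read_state();print(s['joints'].round(3).tolist(),s['tcp_pos'],s['tool_rot'])
w=st(.111,0);print(w,d([.5,.05,.36],10.2),d([*w,.36],10.2))
E
```

```text
glue [[0.68157787 0.28924317 0.17      ]] [[0.67619421 0.29649098 0.        ]]
[-15.489, -24.86, 113.663, 0.001, 91.144, 64.342] [0.37714601 0.01990991 0.28901705] [ 1.79977647e+02 -4.79031021e-02  1.01688914e+01]
[0.68704571 0.07475641] ([0.2526, -0.0158, -0.1418], [0.0001, -0.0003, -0.0002]) ([0.6295, 0.0015, -0.1414], [0.0001, -0.0003, -0.0002])
```

The glue bottle is at y≈0.29 and the gripper reaches y≈0.17 at most. By my kinematic estimate the forearm clears the handle. Moving over the thumb plate with the fingers shut.

Call:
{"fn": "arm_command", "kwargs": {
  "deltas": [
    [[0,0,-0.08],[0,0,0],1],
    [[0.03,0,-0.14],[0,0,0],1],
    [[0.1,0,-0.141],[0,0,0],1],
    [[0.18,0,-0.141],[0,0,0],1],
    [[0.26,0,-0.141],[0,0,0],1],
    [[0.34,0.001,-0.141],[0,0,0],1],
    [[0.42,0.001,-0.141],[0,0,0],1],
    [[0.5,0.001,-0.141],[0,0,0],1],
    [[0.57,0.001,-0.141],[0,0,0],1],
    [[0.63,0.001,-0.141],[0,0,0],1],
    [[0.63,0.001,-0.141],[0,0,0],1],
    [[0.63,0.001,-0.06],[0,0,0],1],
    [[0.63,0.001,0.02],[0,0,0],1],
    [[0.63,0.001,0.1],[0,0,0],1],
    [[0.63,0.001,0.18],[0,0,0],1],
    [[0.63,0.001,0.26],[0,0,0],1],
    [[0.63,0.001,0.32],[0,0,0],1],
    [[0.63,0.001,0.32],[0,0,0],1]
  ]
}}

```text
time_s: 16.4
tcp_pos: [0.6795, 0.0753, 0.1181]
tool_rot: [-179.7, 1.0, 10.2]
force: [-1.4, 0.1, -1.0]
opening: 0.0003
```

```bash
python3 - <<'E'
from h import *
s=status.read_state();print(s['tcp_pos'],s['force'])
x0,y0=250,120
im=vision.snapshot('side');cv2.imwrite('pics/side9.png',cv2.resize(im[y0:y0+120,x0:x0+140],None,fx=5,fy=5,interpolation=cv2.INTER_CUBIC))
print(((proj('side',[[*st(.111,0),.102],s['tcp_pos']])-[x0,y0])*5).round())
print(d([*st(.111,0),.102],10.2))
E
```

```text
[0.67950158 0.07532602 0.11808878] [-1.43797173  0.08805349 -1.04760189]
[[433. 344.]
 [424. 325.]]
([0.0098, 0.0028, 0.0419], [-0.0009, 0.0037, -0.0002])
```

View pics/side9.png

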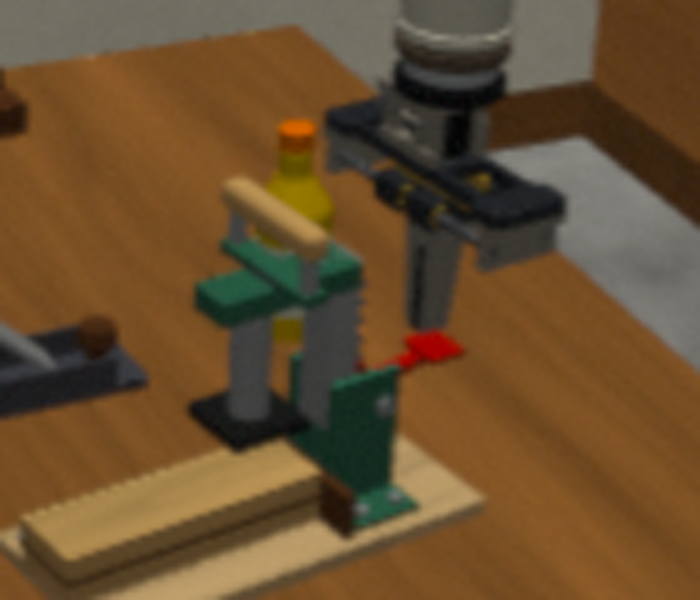

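The plate is at (433,345), matching the prediction, and the fingers are just above it. I'll let the arm settle.

Call:
{"fn": "arm_command", "kwargs": {
  "deltas": [
    [[0,0,0],[0,0,0],1],
    [[0,0,0],[0,0,0],1]
  ]
}}

```text
time_s: 16.62
tcp_pos: [0.6886, 0.0749, 0.1323]
tool_rot: [179.9, -0.3, 10.2]
force: [-1.0, -0.6, 1.2]
opening: 0.0005
```

Call:
{"fn": "arm_command", "kwargs": {
  "deltas": [
    [[-0.002,0,0.03],[0,0,0],1],
    [[-0.002,0,0.055],[0,0,0],1],
    [[-0.002,0,0.07],[0,0,0],1],
    [[-0.002,0,0.085],[0,0,0],1],
    [[-0.002,0,0.1],[0,0,0],1],
    [[-0.002,0,0.107],[0,0,0],1],
    [[-0.002,0,0.107],[0,0,0],1],
    [[-0.002,0,0.107],[0,0,0],1],
    [[-0.002,0,0.107],[0,0,0],1],
    [[-0.002,0,0.107],[0,0,0],1],
    [[-0.002,0,0.107],[0,0,0],1],
    [[-0.002,0,0.107],[0,0,0],1],
    [[-0.002,0,0.107],[0,0,0],1],
    [[-0.002,0,0.107],[0,0,0],1],
    [[-0.002,0,0.107],[0,0,0],1],
    [[-0.002,0,0.107],[0,0,0],1],
    [[-0.002,0,0.107],[0,0,0],1],
    [[-0.002,0,0.107],[0,0,0],1]
  ]
}}

```text
time_s: 18.12
tcp_pos: [0.6899, 0.075, 0.0793]
tool_rot: [179.9, -0.5, 10.2]
force: [5.0, 1.0, 5.8]
opening: 0.0005
```

```bash
python3 - <<'E'
from h import *
x0,y0=250,120
im=vision.snapshot('side');cv2.imwrite('pics/side10.png',cv2.resize(im[y0:y0+120,x0:x0+140],None,fx=5,fy=5,interpolation=cv2.INTER_CUBIC))
for r in(.021,.028,.056):print(r,((proj('side',[[*st(-.03,-.05),.18+r],[*st(-.03,.05),.18+r],[*st(-.075,-.03),.031+r]])-[x0,y0])*5).round().tolist())
E
```

```text
0.021 [[316.0, 299.0], [228.0, 236.0], [233.0, 502.0]]
0.028 [[316.0, 289.0], [228.0, 227.0], [233.0, 493.0]]
0.056 [[319.0, 250.0], [229.0, 189.0], [234.0, 457.0]]
```

View pics/side10.png

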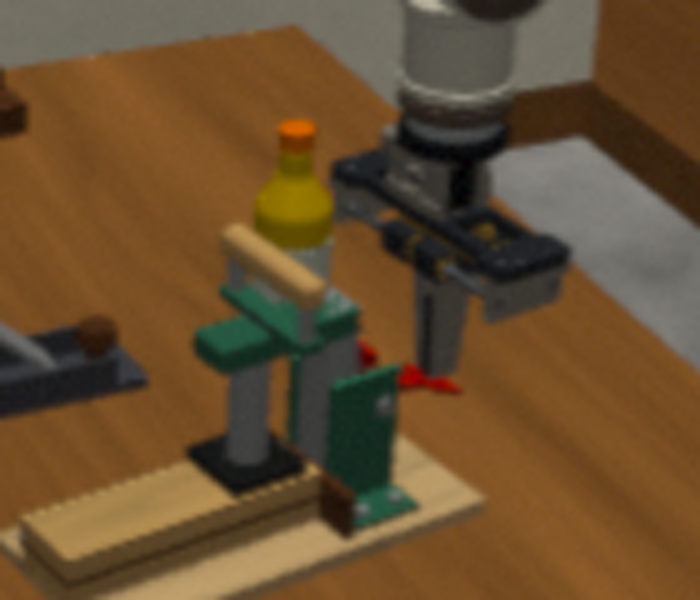

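The handle's left end fell from (235,187) to (232,236), about 35 mm, so the rail is at about 0.021 and the pad visibly sits on the blank. Releasing the lever.

Call:
{"fn": "arm_command", "kwargs": {
  "deltas": [
    [[0,0,0],[0,0,0],1],
    [[0,0,-0.02],[0,0,0],1],
    [[0,0,-0.06],[0,0,0],1],
    [[0,0,-0.12],[0,0,0],1],
    [[0,0,-0.2],[0,0,0],1],
    [[0,0,-0.24],[0,0,0],1],
    [[0,0,-0.24],[0,0,0],1],
    [[0,0,-0.24],[0,0,0],1],
    [[0,0,-0.24],[0,0,0],1]
  ]
}}

```text
time_s: 18.92
tcp_pos: [0.6854, 0.0749, 0.1944]
tool_rot: [-180.0, 0.1, 10.2]
force: [0.0, 0.1, -0.3]
opening: 0.001
```

```bash
python3 - <<'E'
from h import *
x0,y0=250,120
im=vision.snapshot('side');cv2.imwrite('pics/side11.png',cv2.resize(im[y0:y0+120,x0:x0+140],None,fx=5,fy=5,interpolation=cv2.INTER_CUBIC))
s=status.read_state();print(s['force'],s['tcp_pos'],s['time_s'])
E
```

```text
[ 0.13258591 -0.99898244 -0.04693149] [0.68496993 0.07489969 0.19348868] 18.9667
```

I've hit the viewing limit, so I'll check numerically: the red plate against the earlier frames, and any head or blank movement since the last picture.

```bash
python3 - <<'E'
from h import *
I={k:cv2.imread(f'pics/side{k}.png').astype(int) for k in(9,10,11)}
for k,a in I.items():
    m=(a[...,2]>150)&(a[...,1]<70)&(a[...,0]<70);m[:,:395]=0;y,x=np.nonzero(m);print(k,'red',x.mean().round(1),y.mean().round(1),len(x))
d=np.abs(I[11]-I[10]).max(2);print('head diff',(d[200:500,190:325]>40).sum(),'blank diff',(d[440:590,0:320]>40).sum(), 'ref 9v10 head',(np.abs(I[9]-I[10]).max(2)[200:500,190:325]>40).sum())
E
```

```text
9 red 429.0 346.5 838
10 red 409.5 378.1 38
11 red 431.2 353.0 773
head diff 0 blank diff 0 ref 9v10 head 20175
```

```bash
python3 -c "
from plant import sign_off
print(sign_off())"
```

```text
the job is handed in; nothing more can be done
None
```

The blank is clamped in the press and the job is handed in, at about 19 s of the 64 s allowed. No verdict was reported.

**What I did:** I pulled the head up and let the pawl take it in the highest notch. I then slid the blank in sideways under the pad and pushed it against the stop until the wrist read about 12 N. Finally I held the lever down while the head sank onto the blank, then released it and backed off.

**Last checks:**
- **Head:** the handle dropped about 35 mm in the side picture, which puts the rail at about 0.021. Neither head nor blank moved when I released the lever.
- **Lever:** back up to within about 5 mm of rest, roughly 0.08 rad.
- **Blank:** its visible corner was within about 3 px (some 4 mm) of the predicted home position, with its end at the stop.
- **Robot:** clear of everything, with the tool about 90 mm above the lever. I planned the moves clear of the plane, mallet and glue bottle, but did not measure them again at the end.

**What went wrong or disagreed:**
- The network once took the blue look-alike for the blank, so I used corners read off the picture instead.
- The fingers closed late on the first pull, so I raised the head in a few extra steps.
- The last picture was over the 12-picture viewing limit, so I compared it with the earlier ones by script only.
- The pad's contact force on the blank could not be measured directly.

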